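# Scan the plate label, then clamp the plate by three clicks and hold

## Robot

A 7-joint arm with a two-finger parallel gripper is mounted at the origin on the work surface. World frame = base frame: x ahead of the robot, y to its left, z up, the work surface at z = 0. Lengths are in m, angles in rad, forces in N, time in s.
With the tool pointing down it reaches from about 0.35 to 0.9 m from the base axis. Payload 8.1 kg.
Tool frame: the origin (TCP) lies midway between the tips of the shut fingers; the grasp point (between the pads) lies arm.hold_point_z behind it (arm.hold_point_z is the distance from the TCP to the grasp point, in m); z points along the fingers, x is the direction in which the jaws open and shut, and the axes are right-handed (so a half turn about z gives the same grasp; the last joint's range is limited). The gripper opens to 92 mm and grips with 3 to 60 N. Pads are 19 mm wide; open, the fingers measure 130 mm over their backs; the gripper's body (75 mm by 190 mm) begins 47 mm behind the grasp point.
Start: joints at [-1.424, 0.434, 0.025, 1.573, -0.012, 1.134, -0.075], TCP at [0.155, 0.606, 0.227] pointing down, gripper open.
Joint ranges: [-2.62, 2.62], [-0.44, 2.09], [-1.27, 1.32], [0.08, 2.57], [-1.32, 4.46], [0.12, 2], [-2.74, 2.74]. Speed limits (rad/s): [2.22, 2.22, 3.01, 3.01, 3.14, 3.14, 3.14].

## Interface

Orientations are given as a rotation vector (axis times angle).
In Python, from cell import arm gives the robot as it stands.
- The arm moves only by the shell command python3 -m pendant 'ROWS' [FORCE]. ROWS is JSON, a list of rows, each an object with "dp": the shift along the tool's x, y, z in m, a list of three; "rotation": the turn, a rotation vector about the tool's x, y, z in rad, a list of three; "fingers": the closure, from -1 (fully open) to 1 (shut). In form: [{"dp": [x, y, z], "rotation": [rx, ry, rz], "fingers": fingers}, ...]. A call has 1 to 20 rows; each row is the pose to reach, as a shift and turn from the pose measured when the call began, along the tool's axes at that moment; what a row does not reach only later rows make up. A row lasts 1/8 s, in which the tool goes at most 62.5 mm and 10.7 degrees, less where a joint would pass 70% of its speed; a pose out of reach is approached as far as the arm can. A call with a gripper value outside its range is refused whole. The fingers move at their own pace and stop on an object; FORCE is the grip in N (left out, the last holds). Time passes only in rows, so rows that repeat a pose let the fingers close. It gives the time, the measured TCP pose, the force and the opening at its end, in the units of the state.
- arm.observe(): the state, without advancing time (a new reading comes with each control period).
- arm.get_image(name): name is "side" or "top" or "wrist"; returns the picture (400x640x3 uint8, blue, green, red); there is no depth.
- arm.camera_params(name): a dict with "camera_matrix" (3x3 intrinsics, pixels), "rvec" (rotation vector, rad) and "tvec" (3), from world to camera coordinates, as OpenCV has them. Camera axes: x right, y down, z forward; pixel columns grow to the right and rows downward; lengths in m; the calibration is good to about 2 mm. The wrist camera is an equidistant fisheye: a pixel r from the principal point sees the ray r / f radians off the axis. A picture is of the moment at which its call begins: read the wrist's pose just before it. camera_params takes no time and is no camera call; for the wrist camera it gives the pose at the moment of the call.
- arm.sign_off(): hands the job in, once; it reports no verdict.
The state is a dict: "clock": time; "joints": joint angles; "dq": joint speeds; "joint_efforts": joint torques, N m; "position": TCP position; "ee_rot": TCP orientation; "force": force on the tool from outside, world axes, zero at the start; "ft_torque": the same for the moment, N m; "width": opening from 0.0 (shut) to 1.0 (fully open).
Only numpy, scipy, OpenCV 4.12 (cv2) and the standard library are available. Lean on these libraries where they do the work, as an engineer would, in place of code of your own. Each camera call takes 0.05 s, during which the arm holds its last target.

## Task

Pick up the barcode reader from its blue tray, point it at the barcode label on the front of the plate clamp from about 4 cm away and hold it steady there for a good second, then lay it flat back in the middle of its tray and let go. After that, swing the clamp lever (the one with the orange grip post) exactly three clicks from its rest stop (never on to a fourth), and finish while still holding it there: the lever is sprung and would fly back, so the program ends with the gripper keeping it at the third click. Leave the timer, the amber jar and the tip box alone.

Things in the scene. Friction and masses are not known exactly. Their poses are not given: they have to be found in the camera images.
- reader: Handheld barcode reader, loose grey bar 120 mm long (x), 30 mm high, lying flat in the tray, 110 to 230 g. Origin: centre of its underside. x axis: forward, out of the red window. The grey handle is 26 mm wide, x = -60 to +30 mm; the black head is 34 mm wide, x = +30 to +60 mm, the window on its end face. Best gripped across the handle near x = -10 mm.
- beam_spot (a point): The point where the reader reads: on its beam, 40 mm in front of the window (reader frame x = 100 mm, z = 15 mm). Nothing is there to see. The reader reads when this point lies on the middle of the label.
- tray: Blue parking tray of the reader, fixed, 190 (x) by 130 (y) mm outside, 12 mm high, walls and floor 5 mm thick. Origin: centre of its underside. The reader starts near its middle with its x axis roughly along the tray's x.
- label: Barcode label on a yellow plate, 60 mm wide (y) by 44 mm, fixed on the robot side of the clamp's white block (place along it varies), its face looking to the robot and up, 30 degrees from upright. Origin: middle of the face, 33 mm above the bench. x axis: level, into the block, away from the robot; z up. Reads with the reader's x axis within 40 degrees of this x (level or somewhat downward).
- pivot (a point): Vertical axis of the clamp lever, 45 mm above the bench, on the fixed clamp station, which varies in place and yaw: a 10 mm aluminium base plate with a white block (110 by 150 mm; with the well plate and steel jaw on it 85 mm high) and, to its right seen from the robot, the lever.
- lever: The clamp lever: a steel bar 12 mm thick, 34 to 46 mm above the bench, from a hub and pin sector (45 mm radius) on the pivot to an upright orange post at its free end, 120 mm from the pivot axis: a cylinder 18 mm in diameter from 44 to 104 mm above the bench, with free space around it. It turns level. Origin: on the pivot axis, 32 mm above the bench.
- grip_mid (a point): Point on the axis of the orange post at 79 mm above the bench, a good height to pinch it from above.
- lever_turn (a joint): Lever angle, rad: 0 at the rest stop (start), up to 0.86; grows clockwise seen from above (post moves left, towards the block). Click stops every 0.2 rad (24 mm at the post): clicks 1 to 4 at 0.2, 0.4, 0.6, 0.8, crests midway. It always pulls back at the post: the force fades from 6 or 7 N just after a click to 1 or 2 N just before the next, then jumps up by about 5 N as it leaves the click. It never stays by itself.
- timer: Bystander: small white timer, 50 by 70 by 22 mm, loose. Origin: centre of its underside.
- jar: Bystander: amber jar with a white cap, 60 mm in diameter, 90 mm high, loose. Origin: centre of its underside.
- tipbox: Bystander: blue pipette tip box, 87 by 122 by 70 mm, loose. Origin: centre of its underside.
Not all that is in view belongs to the job. What is shaped like the tray but brown is not meant. There is more than one size of the reader; the one meant has the size given above.

How it is judged:
By the outcome, as a careful person would: the job done as asked, in the order asked, and still so for the second after the job is handed in, while the arm keeps its last pose, push and grip.
It also fails if it takes over 64 s, if anything falls off the work surface, if the arm or the gripper's body presses on something with over 40 N, if the wrist force passes 120 N, or if a joint passes its speed limit or range.

## Working session

There is one attempt and no reset: what is moved stays moved. The work goes in short steps, Python scripts to look and compute and a shell command to move; the robot and the scene stay as the last step left them, time stands still between calls to the robot, and variables do not carry over. Pictures are saved under pics/ and viewed, and the job is handed in when it is done.

```bash
ls; mkdir -p pics; python3 - <<'E'
from cell import arm
import cv2,numpy as np
print(arm.observe()); print(arm.hold_point_z)
for n in ("side","top","wrist"):
    p=arm.camera_params(n); print(n,p)
    cv2.imwrite(f"pics/{n}0.png",arm.get_image(n))
E
```

```text
pics
{'clock': 0.0, 'joints': array([-1.42358299,  0.43518574,  0.02495784,  1.57409929, -0.01163844,
        1.13397119, -0.07509415]), 'dq': array([-0.00127716,  0.00124554, -0.00096596, -0.00102749,  0.00060729,
        0.00090845,  0.00129972]), 'joint_efforts': array([-1.12727746e-03, -6.67850876e+01,  9.84821431e-01, -3.14478850e+01,
       -6.03435352e-02,  4.28432738e-02,  1.58653233e-04]), 'position': array([0.15442378, 0.60510216, 0.22596706]), 'ee_rot': array([ 2.48015594e+00,  1.92668287e+00, -1.78625010e-03]), 'force': array([ 0.14783423, -0.47067891, -0.3419115 ]), 'ft_torque': array([ 0.0093304 ,  0.01602042, -0.00967223]), 'width': 1.0000509447349528}
0.0188
side {'camera_matrix': array([[423.84617718,   0.        , 321.8806068 ],
       [  0.        , 423.84617718, 200.79327229],
       [  0.        ,   0.        ,   1.        ]]), 'rvec': array([ 2.03259392, -0.56409095,  0.29927935]), 'tvec': array([-0.36476373,  0.19276426,  1.09465716])}
top {'camera_matrix': array([[369.86002682,   0.        , 318.76742776],
       [  0.        , 369.86002682, 201.01704922],
       [  0.        ,   0.        ,   1.        ]]), 'rvec': array([ 2.22509054, -2.17648746,  0.09537434]), 'tvec': array([0.02609748, 0.46826482, 1.21355902])}
wrist {'camera_matrix': array([[309.70691629,   0.        , 317.97066352],
       [  0.        , 309.70691629, 204.69245695],
       [  0.        ,   0.        ,   1.        ]]), 'rvec': array([-2.29120356, -1.77764232, -0.25956723]), 'tvec': array([-0.62430346, -0.03503809,  0.39025065])}
```

View pics/side0.png

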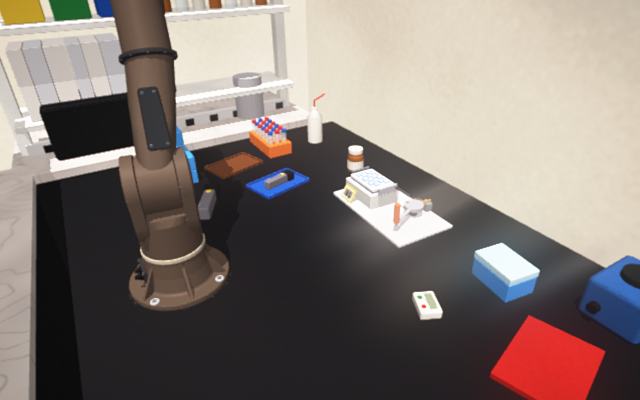

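View pics/top0.png

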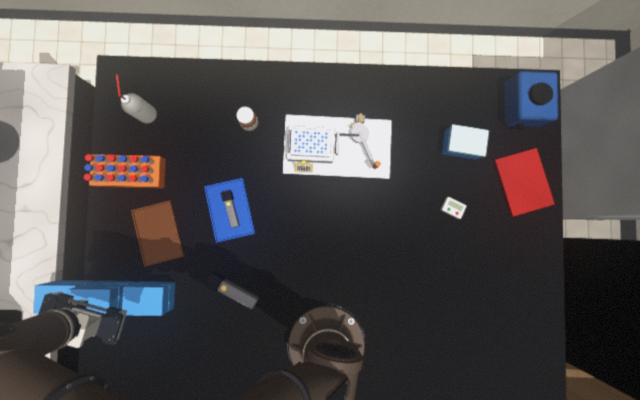

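View pics/wrist0.png

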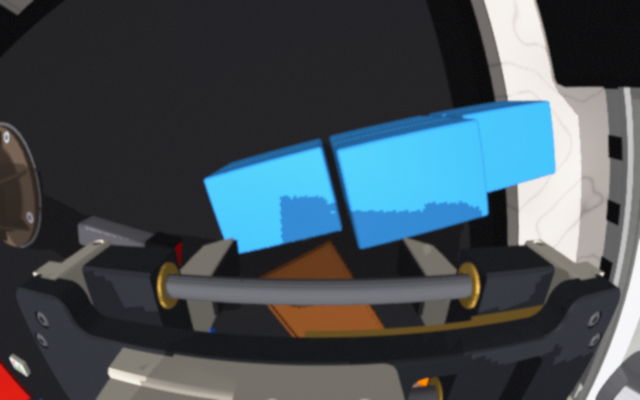

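The top view shows the blue tray with a reader in it at about (230,210), the clamp plate at (338,147) with the label at (304,167) and the orange post at (377,164). A second reader lies outside the tray at (238,292). I'll enlarge the ones that matter.

```bash
cat > h.py <<'E'
from cell import arm
import cv2,numpy as np
from scipy.spatial.transform import Rotation as R
def ray(name,px,p=None):
    p=p or arm.camera_params(name); K=p["camera_matrix"]; Rm=cv2.Rodrigues(np.array(p["rvec"]))[0]; t=np.array(p["tvec"]).ravel()
    d=np.array([(px[0]-K[0,2])/K[0,0],(px[1]-K[1,2])/K[1,1],1.])
    if name=="wrist":
        r=np.hypot(d[0],d[1]); d=np.array([d[0]/r*np.sin(r),d[1]/r*np.sin(r),np.cos(r)])
    return -Rm.T@t, Rm.T@d
def atz(name,px,z,p=None):
    o,d=ray(name,px,p); return o+d*(z-o[2])/d[2]
def proj(name,X,p=None):
    p=p or arm.camera_params(name); K=p["camera_matrix"]; Rm=cv2.Rodrigues(np.array(p["rvec"]))[0]; t=np.array(p["tvec"]).ravel()
    c=Rm@np.array(X)+t
    if name=="wrist":
        r=np.hypot(c[0],c[1]); th=np.arctan2(r,c[2]); q=c[:2]/r*th
    else: q=c[:2]/c[2]
    return K[:2,2]+q*[K[0,0],K[1,1]]
def crop(img,x0,y0,w,h,s,f):
    c=cv2.resize(img[y0:y0+h,x0:x0+w],None,fx=s,fy=s,interpolation=cv2.INTER_CUBIC)
    for i in range(0,w,10):
        cv2.line(c,(i*s,0),(i*s,6 if i%50 else 14),(0,255,255),1)
        if i%20==0: cv2.putText(c,str(x0+i),(i*s,24),0,.4,(0,255,255),1)
    for i in range(0,h,10):
        cv2.line(c,(0,i*s),(6,i*s),(0,255,255),1)
        if i%20==0: cv2.putText(c,str(y0+i),(8,i*s+4),0,.4,(0,255,255),1)
    cv2.imwrite(f,c)
E
python3 - <<'E'
from h import *
t=cv2.imread("pics/top0.png"); s=cv2.imread("pics/side0.png")
crop(t,190,165,90,90,6,"pics/c1.png"); crop(t,275,105,130,85,6,"pics/c2.png"); crop(s,235,130,220,120,3,"pics/c3.png")
E
```

```text
(no output)
```

View pics/c1.png

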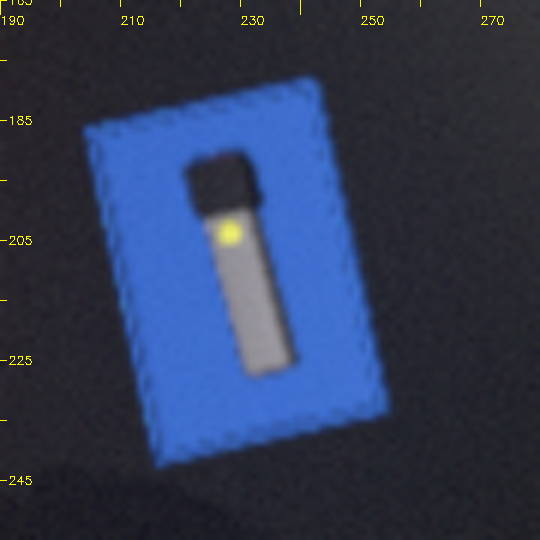

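View pics/c2.png

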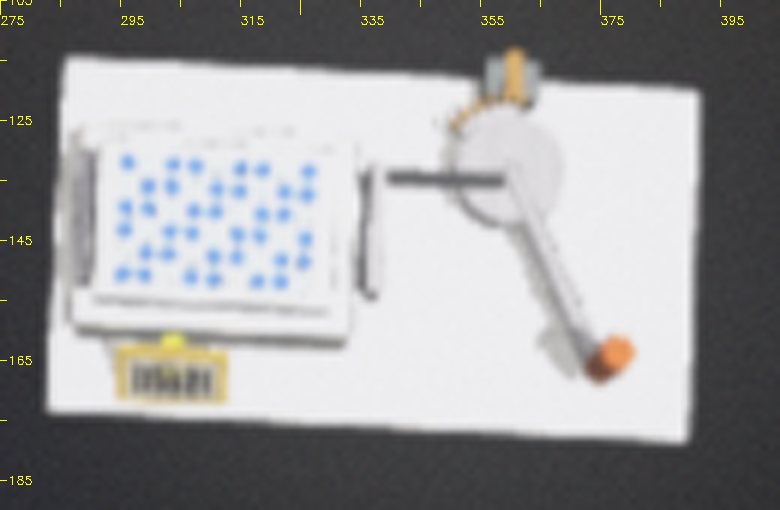

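View pics/c3.png

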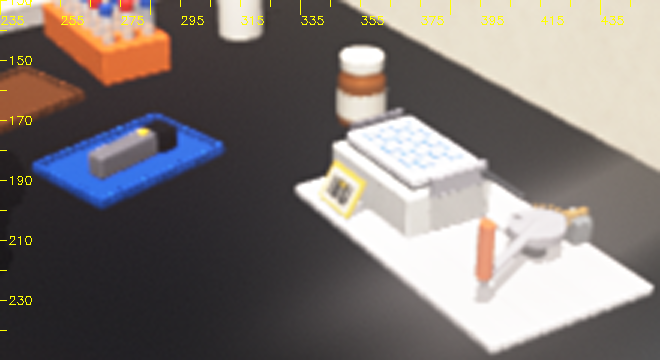

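```bash
python3 - <<'E'
from h import *
np.set_printoptions(precision=4,suppress=True)
def c1(u,v): return (190+u/6,165+v/6)
def c2(u,v): return (275+u/6,105+v/6)
T=[atz("top",c1(*q),.012) for q in [(88,127),(315,78),(388,410),(158,465)]]
print("tray",np.array(T),np.mean(T,0)); T=np.array(T)
print("dims",np.linalg.norm(T[0]-T[1]),np.linalg.norm(T[1]-T[2]),"yaw",np.degrees([np.arctan2(*(T[0]-T[3])[1::-1]),np.arctan2(*(T[1]-T[2])[1::-1])]))
Q=[atz("top",c1(*q),.035) for q in [(188,165),(245,152),(294,363),(248,376)]]
Q=np.array(Q);print("reader",Q); print(np.linalg.norm((Q[0]+Q[1]-Q[2]-Q[3])/2)); d=(Q[0]+Q[1]-Q[2]-Q[3])/2; print("yaw",np.degrees(np.arctan2(d[1],d[0])),"mid",Q.mean(0))
for q,z in [((118,345),.052),((227,355),.052),((225,402),.014),((120,398),.014),((172,376),.033)]: print("label",atz("top",c2(*q),z))
B=np.array([atz("top",c2(*q),.01) for q in [(65,57),(700,92),(690,442),(48,412)]]); print("base",B)
for a,b in((0,1),(1,2),(2,3),(3,0)): e=B[b]-B[a]; print(np.linalg.norm(e),np.degrees(np.arctan2(e[1],e[0])))
print("post top",atz("top",c2(620,352),.104),"hub",atz("top",c2(507,167),.05))
# side checks
def c3(u,v): return (235+u/3,130+v/3)
print("side post top",atz("side",c3(486,222),.104), "bottom",atz("side",c3(484,280),.044),"label",atz("side",c3(341,190),.033))
E
```

```text
tray [[0.5083 0.4151 0.012 ]
 [0.5385 0.2914 0.012 ]
 [0.3563 0.2453 0.012 ]
 [0.3237 0.3696 0.012 ]] [0.4317 0.3303 0.012 ]
dims 0.127283205595117 0.18802331485311363 yaw [13.8447 14.2038]
reader [[0.4867 0.3539 0.035 ]
 [0.4945 0.3235 0.035 ]
 [0.3811 0.2931 0.035 ]
 [0.3736 0.3175 0.035 ]]
0.11812613540697789
yaw 16.415432595266694 mid [0.434 0.322 0.035]
label [0.5882 0.1179 0.052 ]
label [0.5842 0.0591 0.052 ]
label [0.5641 0.0594 0.014 ]
label [0.5649 0.1177 0.014 ]
label [0.575  0.0888 0.033 ]
base [[ 0.7577  0.1537  0.01  ]
 [ 0.7479 -0.2053  0.01  ]
 [ 0.5486 -0.2014  0.01  ]
 [ 0.5566  0.1577  0.01  ]]
0.3590914168156084 -91.57033611853686
0.1993377046151814 178.89374675700483
0.3592396191712429 88.71564569457814
0.20112961787661926 -1.1513327912620794
post top [ 0.5825 -0.1442  0.104 ] hub [ 0.6917 -0.0912  0.05  ]
side post top [ 0.5824 -0.1465  0.104 ] bottom [ 0.5801 -0.1529  0.044 ] label [0.5738 0.0827 0.033 ]
```

```bash
cat >> h.py <<'E'
np.set_printoptions(precision=4,suppress=True)
def goal(x,y,z,jaw_deg,pitch_deg=0):
    """tool down, tool x at jaw_deg in world; returns dp, rot in tool axes"""
    s=arm.observe(); R0=R.from_rotvec(s["ee_rot"]); p0=np.array(s["position"])
    a=np.radians(jaw_deg); X=np.array([np.cos(a),np.sin(a),0]); Z=np.array([0,0,-1.]); Y=np.cross(Z,X)
    R1=R.from_matrix(np.column_stack([X,Y,Z]))
    R1=R1*R.from_rotvec([np.radians(pitch_deg),0,0])
    d=np.array([x,y,z])-p0
    print("dp",R0.inv().apply(d),"rot",(R0.inv()*R1).as_rotvec(),"world d",d,"n",np.linalg.norm(d))
def st():
    s=arm.observe(); M=R.from_rotvec(s["ee_rot"]).as_matrix()
    print("t",round(s["clock"],3),"p",s["position"],"jaw",np.degrees(np.arctan2(M[1,0],M[0,0])),"z",M[:,2],"F",s["force"],"T",s["ft_torque"],"w",s["width"],s["width"]*92)
E
python3 -c "
from h import *
goal(.4244,.3193,.16,105.5)"; python3 -m pendant 2>&1 | head -5
```

```text
dp [-0.2102  0.3323  0.0664] rot [-0.0002  0.0012 -0.5204] world d [ 0.27   -0.2859 -0.0661] n 0.3987490763992668
invalid input
```

```bash
python3 -m pendant '[{"dp":[-0.02,0.03,0],"rotation":[0,0,-0.05],"fingers":-0.3},{"dp":[-0.05,0.08,0],"rotation":[0,0,-0.15],"fingers":-0.3},{"dp":[-0.085,0.13,0],"rotation":[0,0,-0.25],"fingers":-0.3},{"dp":[-0.115,0.18,0.01],"rotation":[0,0,-0.35],"fingers":-0.3},{"dp":[-0.145,0.23,0.03],"rotation":[0,0,-0.45],"fingers":-0.3},{"dp":[-0.175,0.28,0.05],"rotation":[0,0,-0.52],"fingers":-0.3},{"dp":[-0.2,0.315,0.065],"rotation":[0,0,-0.52],"fingers":-0.3},{"dp":[-0.21,0.332,0.066],"rotation":[0,0,-0.52],"fingers":-0.3},{"dp":[-0.21,0.332,0.066],"rotation":[0,0,-0.52],"fingers":-0.3},{"dp":[-0.21,0.332,0.066],"rotation":[0,0,-0.52],"fingers":-0.3}]' 20; python3 - <<'E'
from h import *
st(); p=arm.camera_params("wrist"); np.save("w1.npy",p,allow_pickle=True)
cv2.imwrite("pics/w1.png",arm.get_image("wrist")); cv2.imwrite("pics/s1.png",arm.get_image("side"))
E
```

```text
clock: 1.4
position: [0.4233, 0.3207, 0.1605]
ee_rot: [-1.9, -2.501, 0.001]
force: [-1.2, -0.4, -0.3]
width: 0.65
t 1.4 p [0.4233 0.3207 0.1605] jaw 105.55071889331764 z [-0.0006 -0.0005 -1.    ] F [-1.2372 -0.4097 -0.2771] T [ 0.0372  0.0365 -0.0113] w 0.65012859407359 59.81183065477028
```

View pics/w1.png

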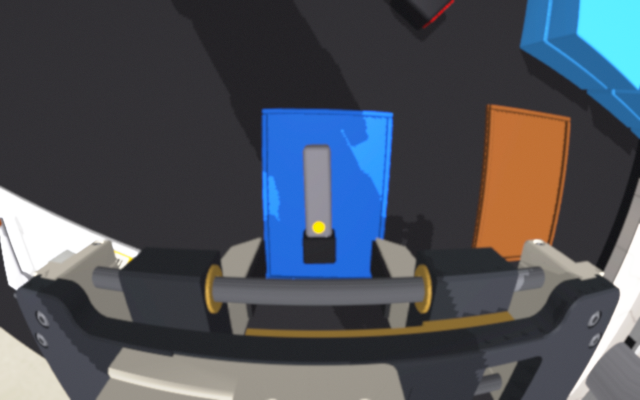

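The wrist view shows the tray around (325,190), with the reader's tail at about (317,147) and its head end at about (320,262). I'll enlarge this one too.

```bash
python3 - <<'E'
from h import *
crop(cv2.imread("pics/w1.png"),250,95,150,195,4,"pics/w1c.png") if 0 else crop(cv2.imread("pics/w1.png"),255,130,100,140,4,"pics/w1c.png")
E
```

```text
(no output)
```

View pics/w1c.png

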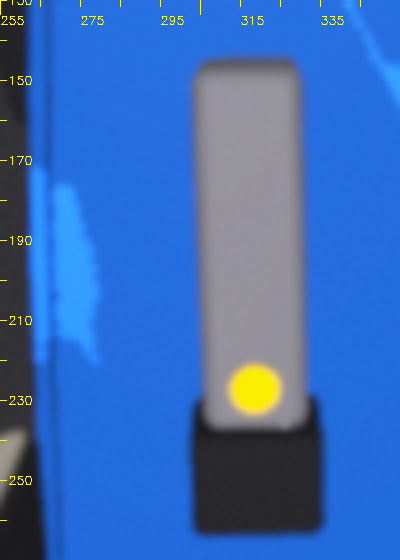

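```bash
python3 - <<'E'
from h import *
p=np.load("w1.npy",allow_pickle=True).item()
f=lambda u,v,z=.035: atz("wrist",(255+u/4,130+v/4),z,p)
t=(f(197,70)+f(299,70))/2; j=(f(205,425)+f(309,425))/2; h=(f(194,532)+f(322,532))/2; h2=(f(194,532,.033)+f(322,532,.033))/2
print(t,j,h,h2,"len",np.linalg.norm(h-t),np.linalg.norm(j-t),"w",np.linalg.norm(f(197,70)-f(299,70)),np.linalg.norm(f(205,420)-f(309,420)))
for a,b in((t,j),(t,h)): print(np.degrees(np.arctan2(*(b-a)[1::-1])))
print("mid",(t+h)/2)
# tray corners
T=[atz("wrist",q,.012,p) for q in [(263,110),(392,113)]]; print(T,np.degrees(np.arctan2(*(T[1]-T[0])[1::-1])))
E
```

```text
[0.3779 0.3071 0.035 ] [0.4613 0.3325 0.035 ] [0.4899 0.3407 0.035 ] [0.4909 0.341  0.033 ] len 0.11692771492041171 0.08712438274626559 w 0.023309870117857873 0.02564168149485485
16.888584290783903
16.676708858624192
mid [0.4339 0.3239 0.035 ]
[array([0.3577, 0.2464, 0.012 ]), array([0.3258, 0.3698, 0.012 ])] 104.48004125366185
```

```bash
python3 -c "
from h import *
st();goal(.4244,.3201,.009,106.6)"
```

```text
t 1.5 p [0.4232 0.321  0.1606] jaw 105.60963067611937 z [-0.0003 -0.0004 -1.    ] F [-0.6376  0.464   0.129 ] T [ 0.0766  0.0527 -0.0282] w 0.6515899469814243 59.946275122291034
dp [-0.0011  0.001   0.1516] rot [-0.0004  0.0003 -0.0173] world d [ 0.0012 -0.0009 -0.1516] n 0.15161845098228718
```

```bash
python3 -m pendant '[{"dp":[-0.001,0.001,0.03],"rotation":[0,0,-0.017],"fingers":-0.3},{"dp":[-0.001,0.001,0.07],"rotation":[0,0,-0.017],"fingers":-0.3},{"dp":[-0.001,0.001,0.105],"rotation":[0,0,-0.017],"fingers":-0.3},{"dp":[-0.001,0.001,0.13],"rotation":[0,0,-0.017],"fingers":-0.3},{"dp":[-0.001,0.001,0.145],"rotation":[0,0,-0.017],"fingers":-0.3},{"dp":[-0.001,0.001,0.151],"rotation":[0,0,-0.017],"fingers":-0.3},{"dp":[-0.001,0.001,0.151],"rotation":[0,0,-0.017],"fingers":-0.3},{"dp":[-0.001,0.001,0.151],"rotation":[0,0,-0.017],"fingers":-0.3}]' 20; python3 - <<'E'
from h import *
st(); cv2.imwrite("pics/s2.png",arm.get_image("side")[120:240,200:400].repeat(3,0).repeat(3,1))
E
```

```text
clock: 2.5
position: [0.4249, 0.3207, 0.0104]
ee_rot: [1.878, 2.518, 0.001]
force: [-0.4, -1.2, 0.3]
width: 0.653
t 2.5 p [0.4249 0.3207 0.0104] jaw 106.58353001469604 z [ 0.0008  0.0005 -1.    ] F [-0.4413 -1.1665  0.2807] T [ 0.0318 -0.0271  0.0344] w 0.6526090646933089 60.04003395178442
```

View pics/s2.png

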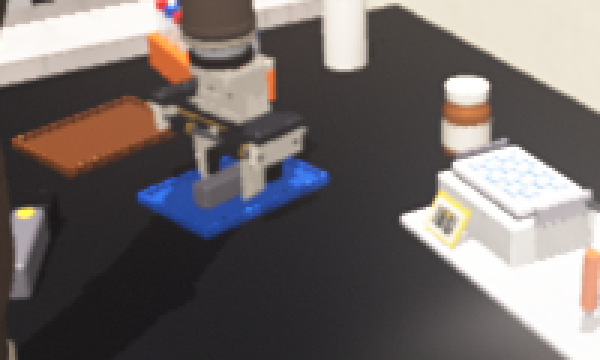

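The fingers stand on either side of the reader inside the tray (about (225,180)), so I'll close on it and lift.

```bash
python3 -m pendant '[{"dp":[0,0,0.001],"rotation":[0,0,0],"fingers":1},{"dp":[0,0,0.001],"rotation":[0,0,0],"fingers":1},{"dp":[0,0,0.001],"rotation":[0,0,0],"fingers":1},{"dp":[0,0,0.001],"rotation":[0,0,0],"fingers":1},{"dp":[0,0,0.001],"rotation":[0,0,0],"fingers":1},{"dp":[0,0,0.001],"rotation":[0,0,0],"fingers":1}]' 30; python3 -c "
from h import *
st()"
```

```text
clock: 3.3
position: [0.4249, 0.3206, 0.0094]
ee_rot: [1.878, 2.518, 0.001]
force: [0.0, -0.3, 1.4]
width: 0.281
t 3.3 p [0.4249 0.3206 0.0094] jaw 106.57552950723957 z [ 0.0007  0.0005 -1.    ] F [ 0.0123 -0.2908  1.3655] T [-0.051   0.1213 -0.0522] w 0.2810015833038077 25.85214566395031
```

```bash
python3 -m pendant '[{"dp":[0,0,-0.01],"rotation":[0,0,0],"fingers":1},{"dp":[0,0,-0.03],"rotation":[0,0,0],"fingers":1},{"dp":[0,0,-0.055],"rotation":[0,0,0],"fingers":1},{"dp":[0,0,-0.075],"rotation":[0,0,0],"fingers":1},{"dp":[0,0,-0.08],"rotation":[0,0,0],"fingers":1},{"dp":[0,0,-0.08],"rotation":[0,0,0],"fingers":1}]' 30; python3 -c "
from h import *
st(); goal(.42,.092,.07,88.7)
cv2.imwrite('pics/s3.png',arm.get_image('side')[100:240,200:400].repeat(3,0).repeat(3,1))"
```

```text
clock: 4.05
position: [0.4248, 0.3205, 0.0895]
ee_rot: [1.878, 2.518, 0.002]
force: [0.7, -0.1, -1.6]
width: 0.282
t 4.05 p [0.4248 0.3205 0.0895] jaw 106.57770750942957 z [ 0.0009  0.0007 -1.    ] F [ 0.7095 -0.1285 -1.5505] T [-0.0133  0.0828 -0.0322] w 0.28188182425407177 25.933127831374602
dp [-0.2177 -0.0698  0.0193] rot [ 0.001  -0.0006  0.312 ] world d [-0.0048 -0.2285 -0.0195] n 0.2294153693889261
```

View pics/s3.png

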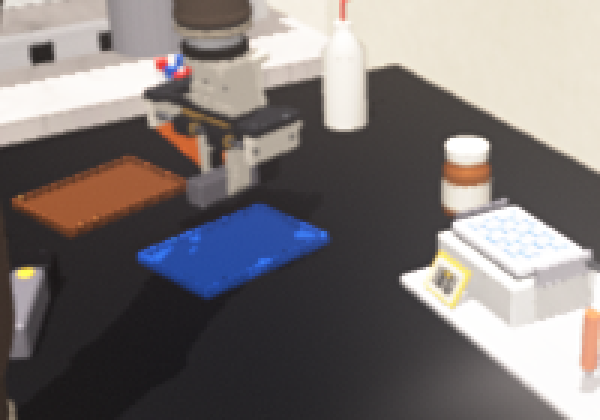

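The reader is held clear of the tray and still level, so I'll move it to a standoff in front of the label.

```bash
python3 -m pendant '[{"dp":[-0.01,-0.005,0],"rotation":[0,0,0.02],"fingers":1},{"dp":[-0.035,-0.012,0],"rotation":[0,0,0.06],"fingers":1},{"dp":[-0.07,-0.023,0],"rotation":[0,0,0.12],"fingers":1},{"dp":[-0.11,-0.036,0.002],"rotation":[0,0,0.17],"fingers":1},{"dp":[-0.15,-0.048,0.008],"rotation":[0,0,0.23],"fingers":1},{"dp":[-0.185,-0.06,0.014],"rotation":[0,0,0.28],"fingers":1},{"dp":[-0.207,-0.067,0.018],"rotation":[0,0,0.31],"fingers":1},{"dp":[-0.218,-0.07,0.019],"rotation":[0,0,0.312],"fingers":1},{"dp":[-0.218,-0.07,0.019],"rotation":[0,0,0.312],"fingers":1},{"dp":[-0.218,-0.07,0.019],"rotation":[0,0,0.312],"fingers":1}]' 30; python3 - <<'E'
from h import *
st(); p=arm.camera_params("wrist"); np.save("w2.npy",p,allow_pickle=True)
cv2.imwrite("pics/w2.png",arm.get_image("wrist")); t=arm.get_image("top"); cv2.imwrite("pics/t2.png",t);s=arm.get_image("side"); cv2.imwrite("pics/s4f.png",s)
crop(t,240,130,130,100,6,"pics/t2c.png"); crop(s,260,130,160,110,5,"pics/s4.png")
E
```

```text
clock: 5.35
position: [0.4198, 0.0922, 0.0701]
ee_rot: [2.245, 2.197, 0.001]
force: [-0.1, 0.3, -2.1]
width: 0.281
t 5.35 p [0.4198 0.0922 0.0701] jaw 88.75745707583836 z [ 0.0007  0.0006 -1.    ] F [-0.0899  0.3476 -2.0934] T [-0.0205  0.0572  0.0148] w 0.28146706267992744 25.894969766553324
```

View pics/w2.png

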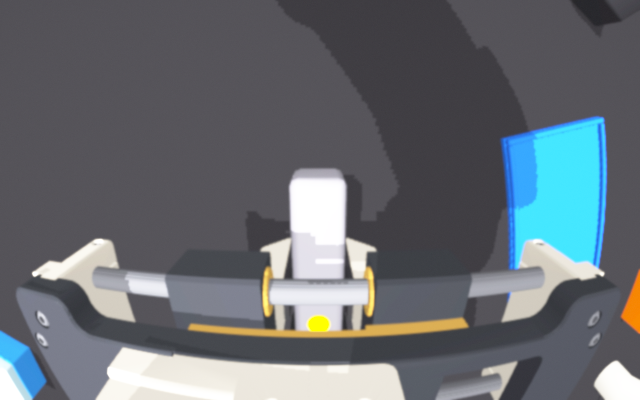

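View pics/t2c.png

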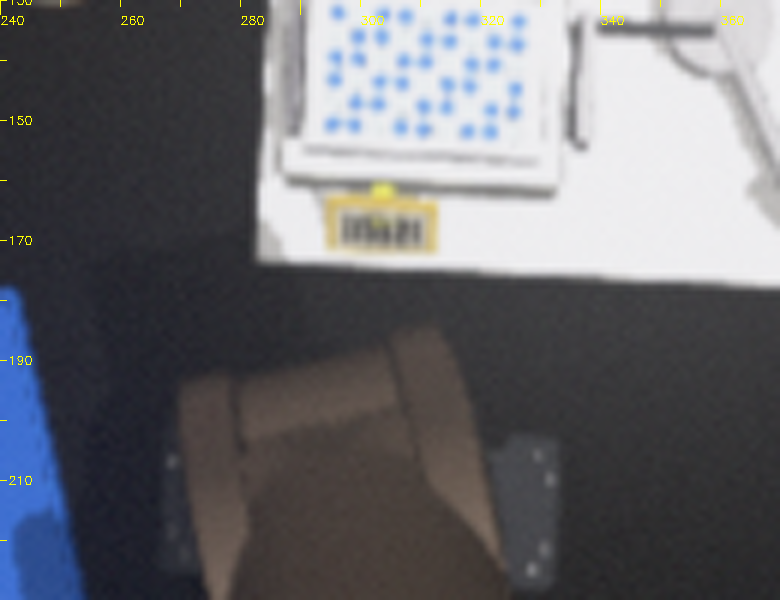

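View pics/s4.png

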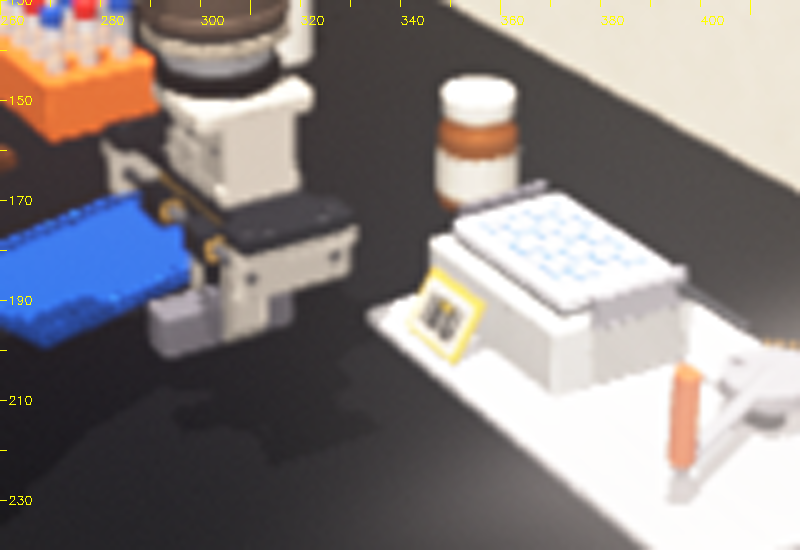

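```bash
python3 - <<'E'
from h import *
from scipy.optimize import least_squares
t=[(328,196),(438,203),(435,252),(327,248)]; s=[(437,268),(485,298),(456,360),(405,325)]
T=[(240+u/6,130+v/6) for u,v in t]; S=[(260+u/5,130+v/5) for u,v in s]
for a,b in zip(T,S):
    r=least_squares(lambda X: np.r_[proj("top",X)-a,proj("side",X)-b],[.57,.08,.03]); print(r.x,r.fun)
# model fit: label 60x44(+yellow plate), yaw
def res(q):
    x,y,yaw=q; c,sn=np.cos(yaw),np.sin(yaw); o=[]
    for (ly,lh),a,b in zip([(30,22),(-30,22),(-30,-22),(30,-22)],T,S):
        ly/=1e3;lh/=1e3; lx=lh*.5; lz=lh*.866
        X=[x+c*lx-sn*ly,y+sn*lx+c*ly,.033+lz]
        o+=[*(proj("top",X)-a),*(proj("side",X)-b)]
    return np.array(o)
r=least_squares(res,[.575,.088,0]); print(r.x,np.degrees(r.x[2]),r.fun)
E
```

```text
[0.5895 0.1173 0.0489] [ 0.2422 -0.4012 -0.4772  0.0609]
[0.5866 0.0576 0.0544] [ 0.3139 -0.5078 -0.588   0.0835]
[0.5657 0.0585 0.0144] [ 0.2956 -0.4879 -0.5498  0.0714]
[0.5661 0.119  0.0117] [ 0.1607 -0.2718 -0.3149  0.0363]
[ 0.5768  0.0878 -0.0163] -0.9340593903931738 [ 0.0754 -0.1988 -0.832  -0.7253  0.2846 -0.5987 -0.444   0.6548  0.4195
 -0.3538 -0.5762  0.2712  0.4275 -0.4221 -0.1044 -0.4426]
```

```bash
python3 - <<'E'
from h import *
p=np.load("w2.npy",allow_pickle=True).item()
crop(cv2.imread("pics/w2.png"),270,160,100,100,5,"pics/w2c.png")
for x in ((293,176),(343,176),(318,172)): print(atz("wrist",x,.0957,p))
print(proj("wrist",[.42-.0505,.0922,.0957],p))
goal(.4665,.0903,.0224,88.8)
E
```

```text
[0.3684 0.0824 0.0957]
[0.369  0.1041 0.0957]
[0.367  0.0933 0.0957]
[315.574  177.8019]
dp [-0.001   0.0468  0.0477] rot [ 0.0004 -0.0004 -0.0002] world d [ 0.0468 -0.002  -0.0477] n 0.0668227350136701
```

View pics/w2c.png

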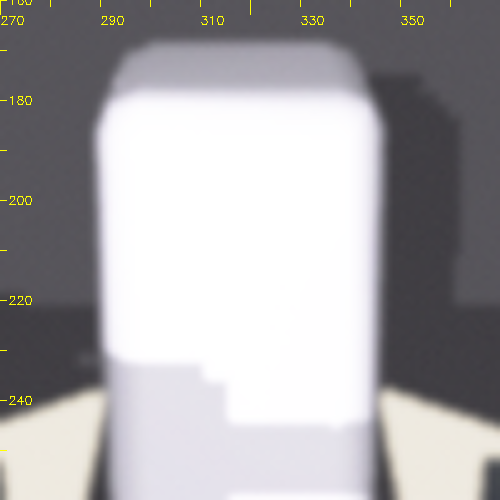

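```bash
python3 -m pendant '[{"dp":[0,0.01,0.012],"rotation":[0,0,0],"fingers":1},{"dp":[0,0.025,0.027],"rotation":[0,0,0],"fingers":1},{"dp":[-0.001,0.038,0.04],"rotation":[0,0,0],"fingers":1},{"dp":[-0.001,0.045,0.046],"rotation":[0,0,0],"fingers":1},{"dp":[-0.001,0.047,0.048],"rotation":[0,0,0],"fingers":1},{"dp":[-0.001,0.047,0.048],"rotation":[0,0,0],"fingers":1},{"dp":[-0.001,0.047,0.048],"rotation":[0,0,0],"fingers":1}]' 30; python3 - <<'E'
from h import *
st(); t=arm.get_image("top"); s=arm.get_image("side"); 
crop(t,240,130,130,100,6,"pics/t3c.png"); crop(s,280,130,110,90,7,"pics/s5.png")
E
```

```text
clock: 6.38
position: [0.4665, 0.0904, 0.0224]
ee_rot: [2.244, 2.198, 0.001]
force: [-0.3, -0.1, -2.3]
width: 0.277
t 6.375 p [0.4665 0.0904 0.0224] jaw 88.80824748886604 z [ 0.0007  0.0005 -1.    ] F [-0.2748 -0.0692 -2.307 ] T [-0.0389  0.0609  0.0278] w 0.276920952788451 25.476727656537495
```

View pics/s5.png

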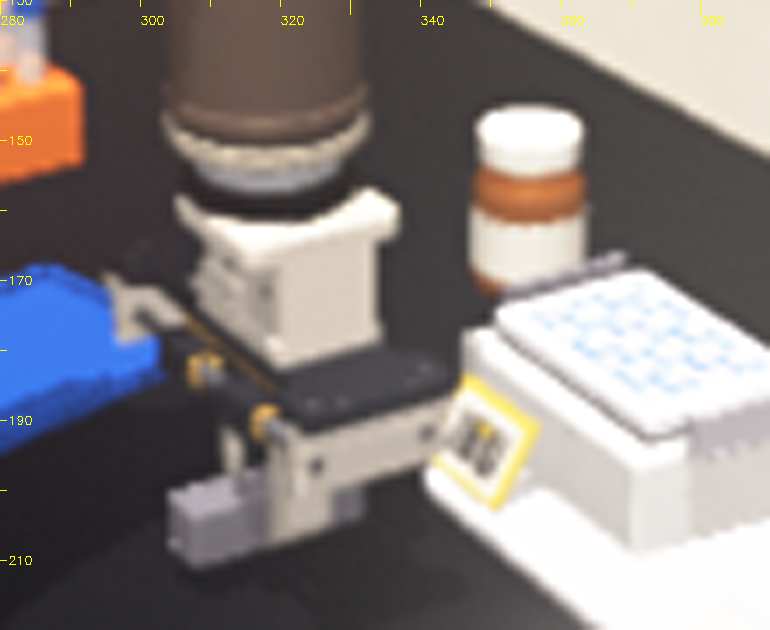

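View pics/t3c.png

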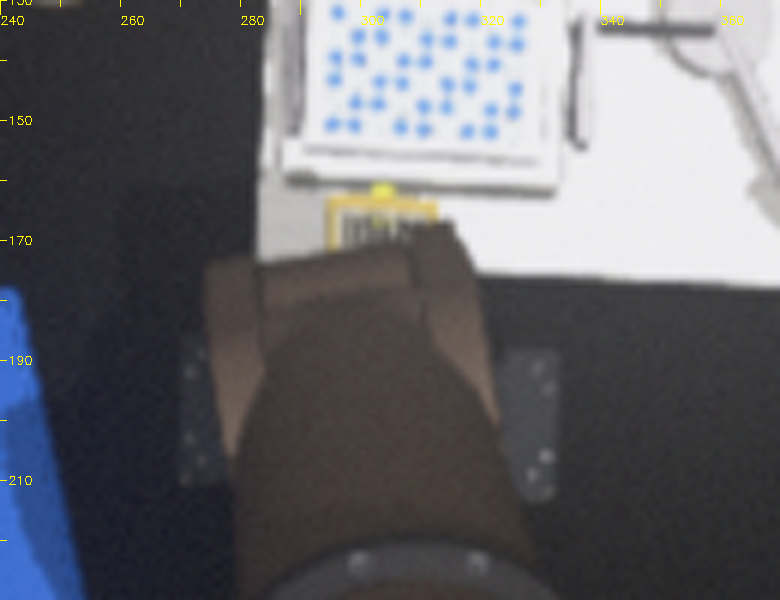

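```bash
python3 -m pendant '[{"dp":[0,0,0],"rotation":[0,0,0],"fingers":1},{"dp":[0,0,0],"rotation":[0,0,0],"fingers":1},{"dp":[0,0,0],"rotation":[0,0,0],"fingers":1},{"dp":[0,0,0],"rotation":[0,0,0],"fingers":1},{"dp":[0,0,0],"rotation":[0,0,0],"fingers":1},{"dp":[0,0,0],"rotation":[0,0,0],"fingers":1},{"dp":[0,0,0],"rotation":[0,0,0],"fingers":1},{"dp":[0,0,0],"rotation":[0,0,0],"fingers":1},{"dp":[0,0,0],"rotation":[0,0,0],"fingers":1},{"dp":[0,0,0],"rotation":[0,0,0],"fingers":1},{"dp":[0,0,0],"rotation":[0,0,0],"fingers":1},{"dp":[0,0,0],"rotation":[0,0,0],"fingers":1},{"dp":[0,0,0],"rotation":[0,0,0],"fingers":1},{"dp":[0,0,0],"rotation":[0,0,0],"fingers":1}]' 30; python3 - <<'E'
from h import *
st()
o=np.array([.4665+.0095,.0902,.018]); 
for X in [(-.06,-.013,0),(-.06,-.013,.03),(-.06,.013,.03),(-.06,.013,0),(.06,-.017,0),(.06,-.017,.03)]:
    q=proj("side",o+np.array(X)); print(X,(q-[280,130])*7)
s=arm.get_image("side"); crop(s,280,130,110,90,7,"pics/s6.png"); t=arm.get_image("top"); crop(t,240,130,130,100,6,"pics/t4c.png")
E
```

```text
clock: 8.22
position: [0.4666, 0.0904, 0.0224]
ee_rot: [2.244, 2.198, 0.002]
force: [-0.1, 0.1, -2.4]
width: 0.28
t 8.225 p [0.4666 0.0904 0.0224] jaw 88.80638062658403 z [ 0.0009  0.0006 -1.    ] F [-0.1298  0.1395 -2.414 ] T [ 0.0137  0.0058 -0.0293] w 0.2795726556538656 25.720684320155634
(-0.06, -0.013, 0) [191.3788 569.8821]
(-0.06, -0.013, 0.03) [188.9027 511.8181]
(-0.06, 0.013, 0.03) [161.0354 486.9488]
(-0.06, 0.013, 0) [163.7874 544.4457]
(0.06, -0.017, 0) [423.3525 501.3996]
(0.06, -0.017, 0.03) [423.5353 444.6554]
```

View pics/s6.png

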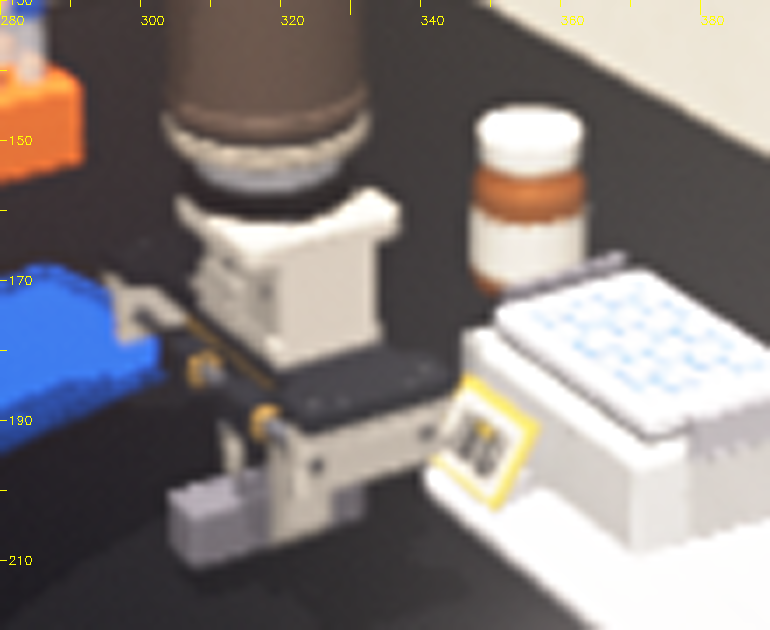

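```bash
python3 - <<'E'
from h import *
a=cv2.imread("pics/side0.png")[180:206,338:362]; b=arm.get_image("side")[180:206,338:362]
cv2.imwrite("pics/cmp.png",np.hstack([a,b]).repeat(14,0).repeat(14,1))
E
```

```text
(no output)
```

View pics/cmp.png

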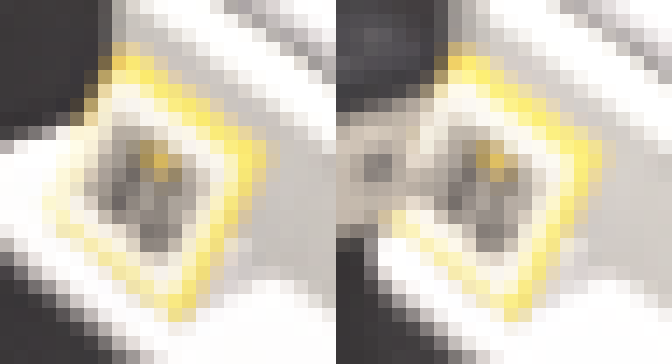

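View pics/t4c.png

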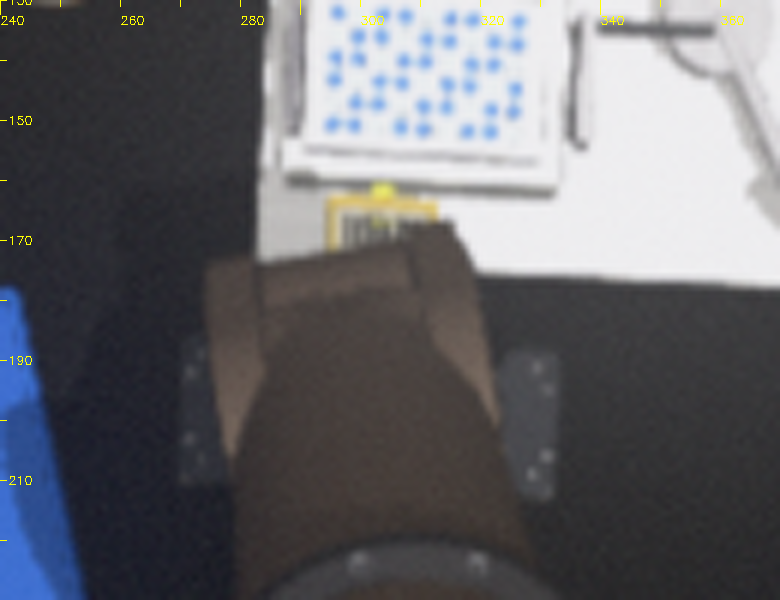

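```bash
python3 - <<'E'
from h import *
from scipy.optimize import least_squares
a=(240+378/6,130+222/6);b=(338+157/14,180+160/14)
r=least_squares(lambda X: np.r_[proj("top",X)-a,proj("side",X)-b],[.57,.08,.03]); print(r.x,r.fun)
for X in ([.576,.088,.033],[.576,.088,.039]): print(proj("top",X),proj("side",X),a,b)
E
```

```text
[0.5785 0.0901 0.035 ] [ 0.3006 -0.4969 -0.5771  0.0743]
[303.9189 167.3681] [348.3407 192.4922] (303.0, 167.0) (349.2142857142857, 191.42857142857142)
[303.8904 167.0868] [348.3628 190.8894] (303.0, 167.0) (349.2142857142857, 191.42857142857142)
```

```bash
python3 -m pendant '[{"dp":[0.001,0.0015,-0.001],"rotation":[0,0,0],"fingers":1},{"dp":[0.001,0.0015,-0.001],"rotation":[0,0,0],"fingers":1},{"dp":[0.001,0.0015,-0.001],"rotation":[0,0,0],"fingers":1},{"dp":[0.001,0.0015,-0.001],"rotation":[0,0,0],"fingers":1},{"dp":[0.001,0.0015,-0.001],"rotation":[0,0,0],"fingers":1},{"dp":[0.001,0.0015,-0.001],"rotation":[0,0,0],"fingers":1},{"dp":[0.001,0.0015,-0.001],"rotation":[0,0,0],"fingers":1},{"dp":[0.001,0.0015,-0.001],"rotation":[0,0,0],"fingers":1},{"dp":[0.001,0.0015,-0.001],"rotation":[0,0,0],"fingers":1},{"dp":[0.001,0.0015,-0.001],"rotation":[0,0,0],"fingers":1},{"dp":[0.001,0.0015,-0.001],"rotation":[0,0,0],"fingers":1},{"dp":[0.001,0.0015,-0.001],"rotation":[0,0,0],"fingers":1},{"dp":[0.001,0.0015,-0.001],"rotation":[0,0,0],"fingers":1}]' 30
python3 - <<'E'
from h import *
st(); 
# tray centre target: reader origin at (.4317,.3303), yaw 14.2 -> TCP 9.5mm behind
a=np.radians(14.2); x,y=.432-.0095*np.cos(a),.330-.0095*np.sin(a); print(x,y)
goal(x,y,.09,104.2)
E
```

```text
clock: 10.0
position: [0.4681, 0.0914, 0.0234]
ee_rot: [2.244, 2.198, 0.002]
force: [-0.2, 1.0, -2.4]
width: 0.278
t 10.0 p [0.4681 0.0914 0.0234] jaw 88.80667164991956 z [ 0.0008  0.0006 -1.    ] F [-0.1798  0.9556 -2.3853] T [ 0.0513  0.003  -0.0033] w 0.2776940068059551 25.547848626147868
0.42279026917599616 0.3276695798341514
dp [ 0.2353 -0.0502 -0.0665] rot [ 0.0009 -0.0005 -0.2687] world d [-0.0453  0.2363  0.0666] n 0.2496211829615744
```

```bash
python3 -m pendant '[{"dp":[0.001,-0.015,-0.01],"rotation":[0,0,0],"fingers":1},{"dp":[0.005,-0.04,-0.035],"rotation":[0,0,0],"fingers":1},{"dp":[0.03,-0.05,-0.06],"rotation":[0,0,-0.02],"fingers":1},{"dp":[0.07,-0.05,-0.067],"rotation":[0,0,-0.08],"fingers":1},{"dp":[0.115,-0.05,-0.067],"rotation":[0,0,-0.14],"fingers":1},{"dp":[0.155,-0.05,-0.067],"rotation":[0,0,-0.2],"fingers":1},{"dp":[0.195,-0.05,-0.067],"rotation":[0,0,-0.25],"fingers":1},{"dp":[0.22,-0.05,-0.067],"rotation":[0,0,-0.269],"fingers":1},{"dp":[0.232,-0.05,-0.067],"rotation":[0,0,-0.269],"fingers":1},{"dp":[0.235,-0.05,-0.067],"rotation":[0,0,-0.269],"fingers":1},{"dp":[0.235,-0.05,-0.067],"rotation":[0,0,-0.269],"fingers":1},{"dp":[0.235,-0.05,-0.067],"rotation":[0,0,-0.269],"fingers":1}]' 30
python3 - <<'E'
from h import *
st(); goal(.4228,.328,.0095,104.2)
cv2.imwrite("pics/w3.png",arm.get_image("wrist"))
E
```

```text
clock: 11.5
position: [0.4232, 0.3261, 0.0905]
ee_rot: [1.931, 2.477, 0.001]
force: [-0.2, -0.5, -1.1]
width: 0.282
t 11.5 p [0.4232 0.3261 0.0905] jaw 104.11891816456222 z [ 0.0007 -0.0001 -1.    ] F [-0.17   -0.5274 -1.1367] T [0.0177 0.0359 0.0322] w 0.2820565695400512 25.94920439768471
dp [0.002  0.0001 0.081 ] rot [ 0.0007  0.0003 -0.0014] world d [-0.0004  0.0019 -0.081 ] n 0.08103227316212104
```

View pics/w3.png

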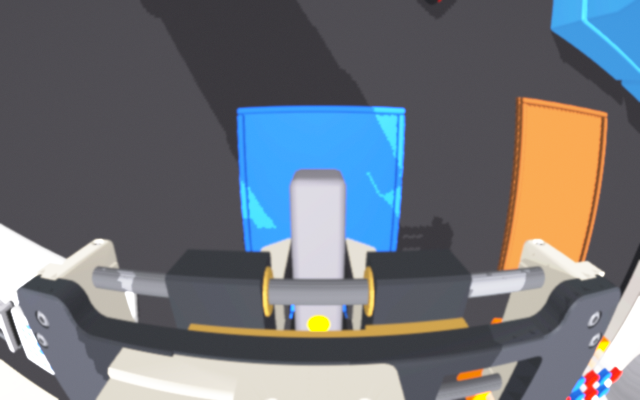

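The held reader is centred over the blue tray (tray spans about 240–405 across, reader at 318), so I'll lower it and let go.

```bash
python3 -m pendant '[{"dp":[0.002,0,0.015],"rotation":[0,0,0],"fingers":1},{"dp":[0.002,0,0.035],"rotation":[0,0,0],"fingers":1},{"dp":[0.002,0,0.055],"rotation":[0,0,0],"fingers":1},{"dp":[0.002,0,0.068],"rotation":[0,0,0],"fingers":1},{"dp":[0.002,0,0.075],"rotation":[0,0,0],"fingers":1},{"dp":[0.002,0,0.079],"rotation":[0,0,0],"fingers":1},{"dp":[0.002,0,0.081],"rotation":[0,0,0],"fingers":1},{"dp":[0.002,0,0.081],"rotation":[0,0,0],"fingers":1},{"dp":[0.002,0,0.081],"rotation":[0,0,0],"fingers":1}]' 30
python3 -c "
from h import *
st()"
```

```text
clock: 12.68
position: [0.423, 0.3284, 0.0099]
ee_rot: [1.931, 2.477, 0.002]
force: [-0.5, 0.3, -2.5]
width: 0.286
t 12.675 p [0.423  0.3284 0.0099] jaw 104.13142620444815 z [ 0.0013  0.0005 -1.    ] F [-0.5271  0.2614 -2.4958] T [ 0.0815 -0.026   0.0099] w 0.2859212310455315 26.3047532561889
```

Nearly on the floor (about 0.5 mm above it). I'll go down that last bit, release, and rise.

```bash
python3 -m pendant '[{"dp":[0,0,0.0006],"rotation":[0,0,0],"fingers":1},{"dp":[0,0,0.0006],"rotation":[0,0,0],"fingers":1},{"dp":[0,0,0.0006],"rotation":[0,0,0],"fingers":-0.3},{"dp":[0,0,0.0006],"rotation":[0,0,0],"fingers":-0.3},{"dp":[0,0,0.0006],"rotation":[0,0,0],"fingers":-0.3},{"dp":[0,0,0.0006],"rotation":[0,0,0],"fingers":-0.3},{"dp":[0,0,-0.01],"rotation":[0,0,0],"fingers":-0.3},{"dp":[0,0,-0.04],"rotation":[0,0,0],"fingers":-0.3},{"dp":[0,0,-0.08],"rotation":[0,0,0],"fingers":-0.3},{"dp":[0,0,-0.12],"rotation":[0,0,0],"fingers":-0.3},{"dp":[0,0,-0.16],"rotation":[0,0,0],"fingers":-0.3},{"dp":[0,0,-0.19],"rotation":[0,0,0],"fingers":-0.3},{"dp":[0,0,-0.19],"rotation":[0,0,0],"fingers":-0.3}]' 30
python3 - <<'E'
from h import *
st()
p=arm.camera_params("wrist"); np.save("w4.npy",p,allow_pickle=True)
cv2.imwrite("pics/w4.png",arm.get_image("wrist"))
s=arm.get_image("side"); crop(s,235,130,120,90,6,"pics/s7.png")
E
```

```text
clock: 14.3
position: [0.4239, 0.3292, 0.203]
ee_rot: [1.931, 2.476, 0.01]
force: [-0.3, 0.5, -0.3]
width: 0.652
t 14.3 p [0.4239 0.3292 0.203 ] jaw 104.12055514895268 z [ 0.0051  0.0042 -1.    ] F [-0.3368  0.4995 -0.2591] T [0.0156 0.0209 0.025 ] w 0.6520699340056342 59.99043392851834
```

View pics/w4.png

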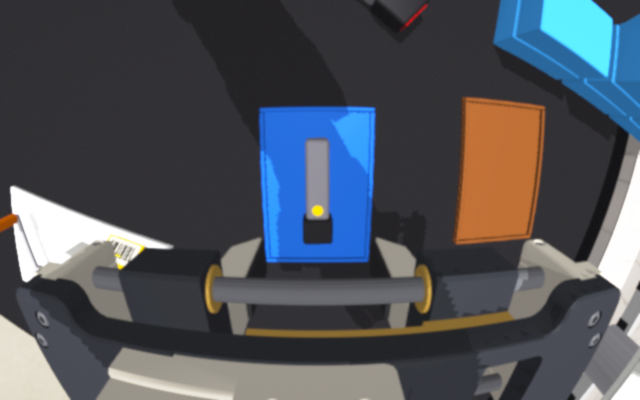

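View pics/s7.png

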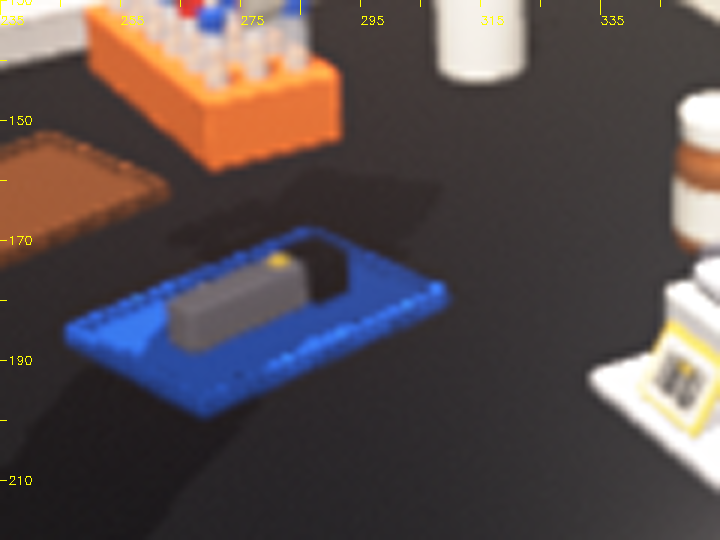

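The wrist view shows the reader at (317,190) flat in the middle of the blue tray (262–374, 108–262), and the side view confirms that it lies flat. On to the lever.

```bash
python3 -c "
from h import *
goal(.5825,-.145,.19,116.2)"
```

```text
dp [-0.4979  0.0396  0.01  ] rot [ 0.0018 -0.0003 -0.2106] world d [ 0.16   -0.4732 -0.0101] n 0.49956324683799785
```

```bash
python3 -m pendant '[{"dp":[-0.02,0,0],"rotation":[0,0,0],"fingers":-0.3},{"dp":[-0.06,0.005,0],"rotation":[0,0,-0.02],"fingers":-0.3},{"dp":[-0.11,0.01,0],"rotation":[0,0,-0.05],"fingers":-0.3},{"dp":[-0.16,0.013,0],"rotation":[0,0,-0.07],"fingers":-0.3},{"dp":[-0.21,0.017,0],"rotation":[0,0,-0.09],"fingers":-0.3},{"dp":[-0.26,0.02,0],"rotation":[0,0,-0.11],"fingers":-0.3},{"dp":[-0.31,0.025,0],"rotation":[0,0,-0.13],"fingers":-0.3},{"dp":[-0.36,0.03,0],"rotation":[0,0,-0.15],"fingers":-0.3},{"dp":[-0.41,0.033,0],"rotation":[0,0,-0.17],"fingers":-0.3},{"dp":[-0.45,0.037,0.005],"rotation":[0,0,-0.19],"fingers":-0.3},{"dp":[-0.48,0.039,0.01],"rotation":[0,0,-0.21],"fingers":-0.3},{"dp":[-0.498,0.04,0.01],"rotation":[0,0,-0.21],"fingers":-0.3},{"dp":[-0.498,0.04,0.01],"rotation":[0,0,-0.21],"fingers":-0.3},{"dp":[-0.498,0.04,0.01],"rotation":[0,0,-0.21],"fingers":-0.3}]' 20
python3 - <<'E'
from h import *
st()
p=arm.camera_params("wrist"); np.save("w5.npy",p,allow_pickle=True)
cv2.imwrite("pics/w5.png",arm.get_image("wrist"))
s=arm.get_image("side"); crop(s,330,110,140,110,5,"pics/s8.png")
print(proj("wrist",[.5825,-.145,.104],p),proj("wrist",[.6917,-.0912,.05],p))
E
```

```text
clock: 16.15
position: [0.5826, -0.1436, 0.1899]
ee_rot: [1.66, 2.667, 0.003]
force: [-0.3, 0.9, -0.1]
width: 0.649
t 16.15 p [ 0.5826 -0.1436  0.1899] jaw 116.22515242284707 z [ 0.0011  0.0018 -1.    ] F [-0.2593  0.8516 -0.0896] T [ 0.0934  0.0174 -0.0169] w 0.6492616405812196 59.7320709334722
[316.4789 209.0721] [316.9833 296.6147]
```

View pics/w5.png

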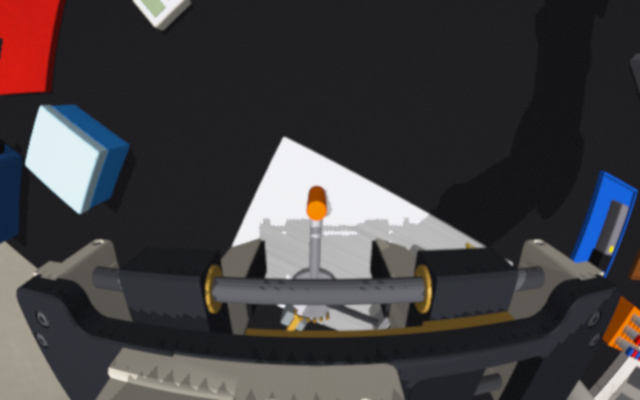

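View pics/s8.png

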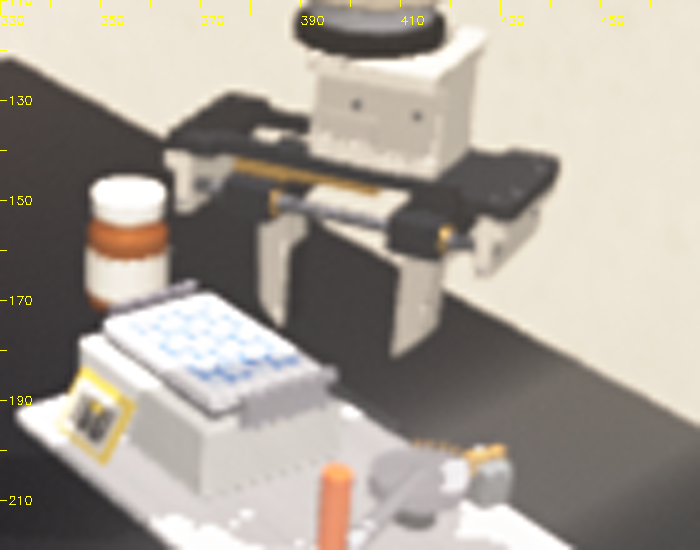

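The post's top is at (316,209), right where my estimate projects, and the bar runs at right angles to the jaws. I'll descend and pinch it.

```bash
python3 -m pendant '[{"dp":[-0.001,0,0.02],"rotation":[0,0,0],"fingers":-0.3},{"dp":[-0.001,0,0.055],"rotation":[0,0,0],"fingers":-0.3},{"dp":[-0.001,0,0.085],"rotation":[0,0,0],"fingers":-0.3},{"dp":[-0.001,0,0.11],"rotation":[0,0,0],"fingers":-0.3},{"dp":[-0.001,0,0.125],"rotation":[0,0,0],"fingers":-0.3},{"dp":[-0.001,0,0.13],"rotation":[0,0,0],"fingers":-0.3},{"dp":[-0.001,0,0.13],"rotation":[0,0,0],"fingers":-0.3},{"dp":[-0.001,0,0.13],"rotation":[0,0,0],"fingers":-0.3}]' 25
python3 - <<'E'
from h import *
st(); s=arm.get_image("side"); crop(s,330,110,140,110,5,"pics/s9.png")
E
```

```text
clock: 17.25
position: [0.5842, -0.1441, 0.061]
ee_rot: [1.657, 2.667, 0.004]
force: [0.6, 0.2, -0.1]
width: 0.654
t 17.25 p [ 0.5842 -0.1441  0.061 ] jaw 116.27616320600728 z [ 0.0031  0.0014 -1.    ] F [ 0.6376  0.2308 -0.0934] T [0.0314 0.0805 0.002 ] w 0.65357107622664 60.12853901285088
```

View pics/s9.png

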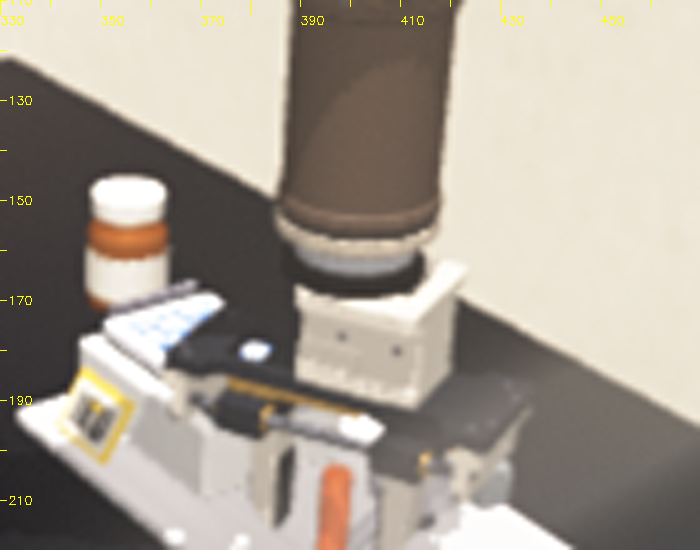

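The orange post stands between the fingers (about (333,510) in the crop), so I'll close on it.

```bash
python3 -m pendant '[{"dp":[0,0,0],"rotation":[0,0,0],"fingers":1},{"dp":[0,0,0],"rotation":[0,0,0],"fingers":1},{"dp":[0,0,0],"rotation":[0,0,0],"fingers":1},{"dp":[0,0,0],"rotation":[0,0,0],"fingers":1},{"dp":[0,0,0],"rotation":[0,0,0],"fingers":1},{"dp":[0,0,0],"rotation":[0,0,0],"fingers":1}]' 30
python3 - <<'E'
from h import *
st()
E
```

```text
clock: 18.05
position: [0.5842, -0.1445, 0.061]
ee_rot: [1.657, 2.666, 0.004]
force: [0.9, -1.7, -1.1]
width: 0.189
t 18.05 p [ 0.5842 -0.1445  0.061 ] jaw 116.26288904640035 z [ 0.0033  0.001  -1.    ] F [ 0.9172 -1.7284 -1.1081] T [-0.2086 -0.0875  0.0105] w 0.18870299172235178 17.360675238456363
```

```bash
cat >> h.py <<'E'
P0=np.array([.5842,-.1445]); J0=116.26
def lev():
    s=arm.observe(); a=np.radians(J0); t=np.array([np.cos(a),np.sin(a)]); n=np.array([np.sin(a),-np.cos(a)])
    d=np.array(s["position"][:2])-P0; dx,dy=d@t,d@n
    phi=np.arctan2(dx,.12-dy); M=R.from_rotvec(s["ee_rot"]).as_matrix(); j=np.degrees(np.arctan2(M[1,0],M[0,0]))
    tt=np.array([np.cos(a-phi),np.sin(a-phi)]); nn=np.array([np.sin(a-phi),-np.cos(a-phi)])
    F=np.array(s["force"][:2]); print("t",s["clock"],"phi",phi,"r",np.hypot(dx,.12-dy),"yaw turn",np.radians(J0-j),"Ftan",F@tt,"Frad(in)",F@nn,"Fz",s["force"][2],"w",s["width"]*92,"z",s["position"][2])
def to(phi,x=None):
    # remaining move to phi along circle, from the current measured pose
    s=arm.observe(); a=np.radians(J0); t=np.array([np.cos(a),np.sin(a)]); n=np.array([np.sin(a),-np.cos(a)])
    p=P0+.12*np.sin(phi)*t+.12*(1-np.cos(phi))*n; goal(p[0],p[1],.061,J0-np.degrees(phi))
E
python3 -m pendant '[{"dp":[0.006,0,0],"rotation":[0,0,0.05],"fingers":1},{"dp":[0.012,0.0006,0],"rotation":[0,0,0.1],"fingers":1},{"dp":[0.018,0.0013,0],"rotation":[0,0,0.15],"fingers":1},{"dp":[0.0203,0.0017,0],"rotation":[0,0,0.17],"fingers":1},{"dp":[0.0203,0.0017,0],"rotation":[0,0,0.17],"fingers":1}]' 40
python3 - <<'E'
from h import *
lev()
for a in(.24,.3,.37): print(a); to(a)
E
```

```text
clock: 18.68
position: [0.5773, -0.1253, 0.061]
ee_rot: [1.876, 2.516, 0.005]
force: [4.6, -0.6, -3.9]
width: 0.19
t 18.675 phi 0.17028069482432281 r 0.11938468669525522 yaw turn 0.16911563741546054 Ftan -1.8256624509337687 Frad(in) 4.224164133332021 Fz -3.9118447449382208 w 17.506022173835458 z 0.06100797399388691
0.24
dp [ 0.0084 -0.0003  0.    ] rot [0.0043 0.0001 0.0709] world d [-0.0027  0.0079 -0.    ] n 0.008365812377897613
0.3
dp [0.0155 0.0004 0.    ] rot [ 0.0043 -0.      0.1309] world d [-0.004  0.015 -0.   ] n 0.01552767094741941
0.37
dp [0.0238 0.0018 0.    ] rot [ 0.0043 -0.0002  0.2009] world d [-0.0051  0.0233 -0.    ] n 0.023873015240149356
```

```bash
python3 -m pendant '[{"dp":[0.004,0,0],"rotation":[0,0,0.035],"fingers":1},{"dp":[0.0084,0.0003,0],"rotation":[0,0,0.071],"fingers":1},{"dp":[0.0084,0.0003,0],"rotation":[0,0,0.071],"fingers":1}]' 40
python3 - <<'E'
from h import *
lev()
for a in(.3,.37): print(a); to(a)
E
```

```text
clock: 19.05
position: [0.5758, -0.1183, 0.0611]
ee_rot: [1.965, 2.446, 0.005]
force: [6.4, -5.0, -5.7]
width: 0.183
t 19.05 phi 0.23052514782246544 r 0.11907678289699243 yaw turn 0.2411087299553348 Ftan -6.299250625957387 Frad(in) 5.138031988535679 Fz -5.7247531312105435 w 16.807053148564847 z 0.06106118986271826
0.3
dp [ 0.0083 -0.0007  0.    ] rot [0.0052 0.0016 0.0589] world d [-0.0025  0.008  -0.0001] n 0.00835457195641344
0.37
dp [0.0167 0.0001 0.    ] rot [0.0053 0.0014 0.1289] world d [-0.0035  0.0163 -0.0001] n 0.016684638863652457
```

```bash
python3 -m pendant '[{"dp":[0.006,0.0002,0],"rotation":[0,0,0.04],"fingers":1},{"dp":[0.012,0.0006,0],"rotation":[0,0,0.09],"fingers":1},{"dp":[0.0167,0.001,0],"rotation":[0,0,0.129],"fingers":1},{"dp":[0.0167,0.001,0],"rotation":[0,0,0.129],"fingers":1}]' 40
python3 - <<'E'
from h import *
lev()
for a in(.44,.5,.57): print(a); to(a)
E
```

```text
clock: 19.55
position: [0.5737, -0.1014, 0.0611]
ee_rot: [2.118, 2.313, 0.006]
force: [5.3, -1.7, -6.5]
width: 0.191
t 19.55 phi 0.37353204695953146 r 0.11858697581603724 yaw turn 0.3705394870008085 Ftan -2.1492151339076906 Frad(in) 5.147570045935115 Fz -6.522906268493314 w 17.54197325391135 z 0.06105434338087366
0.44
dp [ 0.008  -0.0011  0.    ] rot [0.0062 0.001  0.0695] world d [-0.0018  0.0078 -0.0001] n 0.008052723692136336
0.5
dp [ 0.0151 -0.0004  0.    ] rot [0.0062 0.0008 0.1295] world d [-0.0017  0.015  -0.0001] n 0.015142656298296137
0.57
dp [0.0234 0.001  0.    ] rot [0.0062 0.0006 0.1995] world d [-0.0011  0.0234 -0.0001] n 0.023441949153463173
```

```bash
python3 -m pendant '[{"dp":[0.004,0.0002,0],"rotation":[0,0,0.035],"fingers":1},{"dp":[0.008,0.0004,0],"rotation":[0,0,0.07],"fingers":1},{"dp":[0.008,0.0004,0],"rotation":[0,0,0.07],"fingers":1}]' 40
python3 - <<'E'
from h import *
lev()
for a in(.5,.57): print(a); to(a)
E
```

```text
clock: 19.92
position: [0.5735, -0.0953, 0.061]
ee_rot: [2.198, 2.234, 0.004]
force: [3.9, -7.2, -6.5]
width: 0.187
t 19.925 phi 0.4256337175708809 r 0.11835439951949524 yaw turn 0.44210292013484304 Ftan -7.286970798952753 Frad(in) 3.662131277201775 Fz -6.466642393943803 w 17.247618593247626 z 0.061046000332814106
0.5
dp [ 0.0089 -0.0015  0.    ] rot [0.0069 0.0029 0.0579] world d [-0.0016  0.0089 -0.    ] n 0.009012146800674624
0.57
dp [ 0.0173 -0.0007 -0.    ] rot [0.007  0.0027 0.1279] world d [-0.001   0.0172 -0.    ] n 0.017268471683273195
```

```bash
python3 -m pendant '[{"dp":[0.006,0.0002,0],"rotation":[0,0,0.04],"fingers":1},{"dp":[0.012,0.0005,0],"rotation":[0,0,0.085],"fingers":1},{"dp":[0.0173,0.001,0],"rotation":[0,0,0.128],"fingers":1},{"dp":[0.0173,0.001,0],"rotation":[0,0,0.128],"fingers":1},{"dp":[0.0173,0.001,0],"rotation":[0,0,0.128],"fingers":1}]' 40
python3 - <<'E'
from h import *
lev()
for a in(.6,.61,.62): print(a); to(a)
E
```

```text
clock: 20.55
position: [0.5747, -0.0776, 0.061]
ee_rot: [2.337, 2.089, 0.006]
force: [5.4, -1.8, -4.9]
width: 0.189
t 20.55 phi 0.5753379475395405 r 0.11788528064672289 yaw turn 0.5703103536374928 Ftan -1.2019419025848899 Frad(in) 5.570139222622057 Fz -4.864466605551078 w 17.371309011581275 z 0.06102451026714334
0.6
dp [ 0.003  -0.0021  0.    ] rot [0.0079 0.0019 0.0297] world d [-0.0017  0.0032 -0.    ] n 0.0036161001148714103
0.61
dp [ 0.0042 -0.002   0.    ] rot [0.0079 0.0018 0.0397] world d [-0.0015  0.0044 -0.    ] n 0.004633253826892592
0.62
dp [ 0.0054 -0.002  -0.    ] rot [0.0079 0.0018 0.0497] world d [-0.0014  0.0056 -0.    ] n 0.005717116908069091
```

```bash
python3 -m pendant '[{"dp":[0.0015,0,0],"rotation":[0,0,0.015],"fingers":1},{"dp":[0.003,0.0001,0],"rotation":[0,0,0.03],"fingers":1},{"dp":[0.003,0.0001,0],"rotation":[0,0,0.03],"fingers":1},{"dp":[0.003,0.0001,0],"rotation":[0,0,0.03],"fingers":1}]' 40
python3 - <<'E'
from h import *
lev()
E
```

```text
clock: 21.05
position: [0.5752, -0.0749, 0.061]
ee_rot: [2.368, 2.053, 0.006]
force: [5.0, -3.1, -4.0]
width: 0.187
t 21.05 phi 0.599176944216711 r 0.11780155616237904 yaw turn 0.6003568950431356 Ftan -2.329941792092785 Frad(in) 5.356490481453723 Fz -3.9581053571892273 w 17.229106061772335 z 0.06098767076007623
```

```bash
python3 -m pendant '[{"dp":[0.0012,0,0],"rotation":[0,0,0.01],"fingers":1},{"dp":[0.0012,0,0],"rotation":[0,0,0.01],"fingers":1},{"dp":[0.0012,0,0],"rotation":[0,0,0.01],"fingers":1}]' 40
python3 - <<'E'
from h import *
lev()
t=arm.get_image("top"); crop(t,275,105,130,85,6,"pics/t6.png"); s=arm.get_image("side"); crop(s,330,130,140,110,5,"pics/s10.png")
E
```

```text
clock: 21.42
position: [0.5753, -0.0741, 0.061]
ee_rot: [2.378, 2.041, 0.006]
force: [4.2, -3.5, -4.2]
width: 0.186
t 21.425 phi 0.6058275140911019 r 0.11779183991880006 yaw turn 0.6103659225102968 Ftan -2.8854124626587074 Frad(in) 4.638135242951928 Fz -4.221717245578817 w 17.10639701501138 z 0.06097445147063327
```

View pics/t6.png

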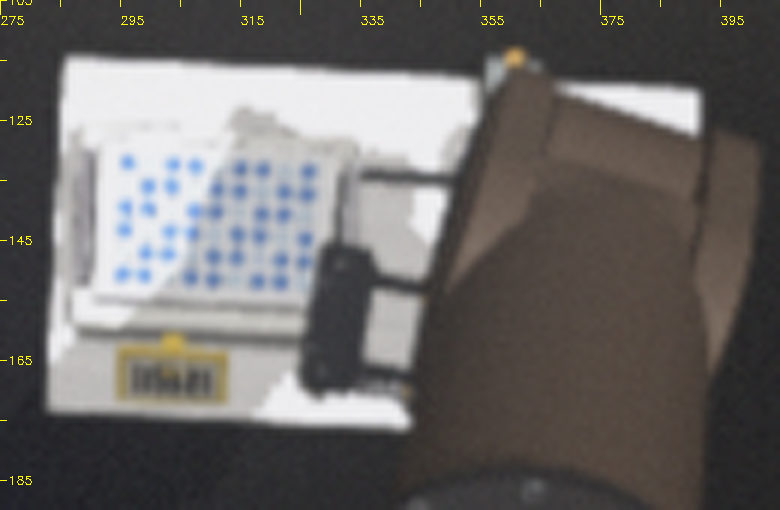

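View pics/s10.png

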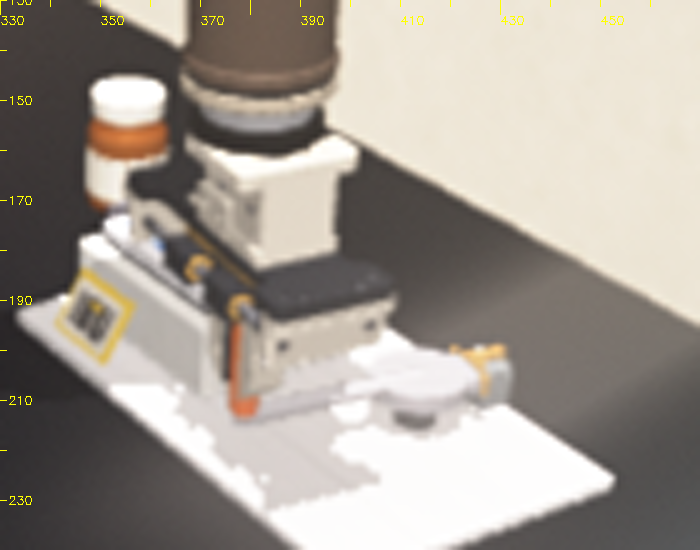

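```bash
python3 - <<'E'
from h import *
a=atz("side",(235+484/3,130+280/3),.048); b=atz("side",(330+244/5,130+408/5),.048)
print(a,b,np.linalg.norm(b-a), 2*np.arcsin(np.linalg.norm(b-a)/.24))
piv=np.array([.6917,-.0912])
for phi in (.5,.55,.6,.65,.7):
    th=np.arctan2(-.145+.0912,.5825-.6917)-phi; X=[*(piv+.12*np.array([np.cos(th),np.sin(th)])),.048]
    print(phi,X,(proj("side",X)-[330,130])*5)
s=arm.observe(); d=np.array(s["position"][:2])-piv; print("TCP r about pivot",np.hypot(*d),"angle",np.arctan2(-.1445+.0912,.5842-.6917)-np.arctan2(d[1],d[0])+0)
E
```

```text
[ 0.576  -0.1575  0.048 ] [ 0.5725 -0.0803  0.048 ] 0.07726366237801038 0.6555386830367793
0.5 [np.float64(0.5718069882670788), np.float64(-0.08613386364083955), 0.048] [249.0396 412.6532]
0.55 [np.float64(0.572210024598851), np.float64(-0.08014804186432098), 0.048] [243.4417 407.9748]
0.6 [np.float64(0.5729117236399498), np.float64(-0.07418984422739311), 0.048] [238.3179 403.2121]
0.65 [np.float64(0.5739103315082104), np.float64(-0.06827416312117889), 0.048] [233.6769 398.3791]
0.7 [np.float64(0.575203352204027), np.float64(-0.06241578466761668), 0.048] [229.5256 393.4897]
TCP r about pivot 0.11762636775016522 angle -5.676990960001267
```

```bash
python3 -m pendant '[{"dp":[0.0002,0,0],"rotation":[0,0,0],"fingers":1},{"dp":[0.0002,0,0],"rotation":[0,0,0],"fingers":1},{"dp":[0.0002,0,0],"rotation":[0,0,0],"fingers":1},{"dp":[0.0002,0,0],"rotation":[0,0,0],"fingers":1}]' 40
python3 - <<'E'
from h import *
lev()
cv2.imwrite("pics/t7.png",arm.get_image("top"))
lev()
E
```

```text
clock: 22.02
position: [0.5753, -0.0742, 0.061]
ee_rot: [2.378, 2.041, 0.005]
force: [3.6, -3.6, -4.3]
width: 0.187
t 22.025 phi 0.604669395402166 r 0.11775603098376017 yaw turn 0.6103923930938899 Ftan -3.0256035107132955 Frad(in) 4.04364730169506 Fz -4.277019190133492 w 17.164001525650566 z 0.06099276286393878
t 22.075 phi 0.6046503669098078 r 0.11776227768363957 yaw turn 0.6103991021926876 Ftan -3.018809857078644 Frad(in) 5.264150150348324 Fz -3.628277347788406 w 17.235612640636983 z 0.060997703740429864
```

View pics/t7.png

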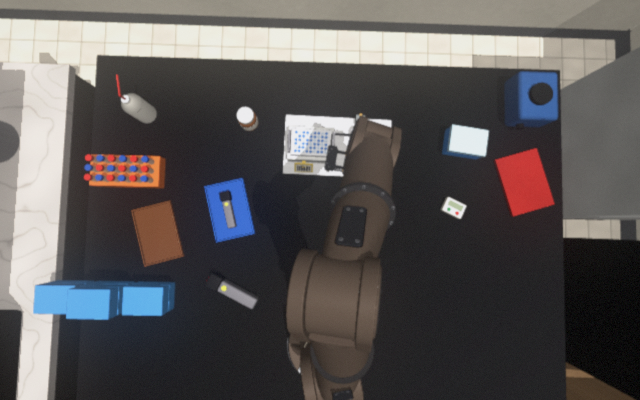

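The top view shows the reader in mid-tray at (228,210), with the jar (247,118), timer (454,207) and tip box (466,142) where they began. The lever is steady at about 0.605 rad, so I'm handing in.

```bash
python3 -c "
from h import *
arm.sign_off(); lev()"
```

```text
the job is handed in; nothing more can be done
the job is handed in; nothing more can be done
```

The job is done and handed in at about 22 s. The gripper is still holding the clamp lever at the third click.

**Label reading:** I held the reader level, about 4 cm from the label, for about 1.9 s. I then shifted it 1–2 mm towards a second estimate of the label's middle and held it for another 1.5 s. Nothing in the scene shows whether a read succeeded. The two estimates of the middle differ by about 4 mm, and the beam point lay within about 4 mm of both.

**Reader put back:** It lies flat in the middle of the blue tray, released, as seen in the wrist, side and top pictures.

**Lever:** I pinched the orange post and swung it along its arc.
- **First two clicks:** The pull-back force jumped to 6–7 N between 0.17 and 0.23 rad, and again between 0.37 and 0.43 rad.
- **Third click:** The pull-back force had dropped to 1.2 N at 0.575 rad and was rising again at 0.60 rad. It was steady at 0.605 rad and 3 N when I handed in, well short of the fourth click.
- **Disagreement:** A rough reading from the side picture gave 0.66 rad. That camera's pixels are off by about 1 px at the label too, and allowing for that brings it close to 0.6 rad.
- **Sideways load:** There was also a steady 4–5 N along the bar, because my arc sat a millimetre or two off the lever's own.

The timer, jar and tip box look unmoved in the last top picture.

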